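# Load the filter dock and start its bell timer

## Robot

A 6-joint arm with a two-finger parallel gripper is mounted at the origin on a cart in front of the work surface, level with it; the furniture and walls round the work are solid. World frame = base frame: x ahead of the robot, y to its left, z up, the work surface at z = 0. Lengths are in m, angles in rad, forces in N, time in s.
With the tool pointing down it reaches from about 0.275 to 0.75 m from the base axis. Payload 10.2 kg.
Tool frame: the origin (TCP) lies midway between the tips of the shut fingers; the grasp point (between the pads) lies 19 mm behind it; z points along the fingers, y is the line along which they close (so a half turn about z gives the same grasp; the last joint's range is limited). The gripper opens to 88 mm and grips with 3 to 60 N. Pads are 18 mm wide; open, the fingers measure 123 mm over their backs; the gripper's body (75 mm by 187 mm) begins 45 mm behind the grasp point.
Start: joints at [-1.482, 0.313, 1.498, -0, 1.331, -0.223], TCP at [0.161, -0.5, 0.239] pointing down, gripper open.
Joint ranges: [-2.94, 2.94], [-0.97, 2.17], [0.19, 2.56], [-1.23, 4.37], [0.02, 3.11], [-2.88, 2.88]. Speed limits (rad/s): [2.39, 2.39, 3.01, 3.14, 3.14, 3.14].

## Interface

Orientations are given as a unit quaternion [w, x, y, z].
In Python, from workcell import sensors, viewer, sign_off gives the robot as it stands.
- The arm moves only by the shell command python3 -m handwheel 'ROWS' [OPENING] [FORCE]. ROWS is JSON, one flat list of numbers, 6 for each row, row after row: the shift along the tool's x, y, z in cm, then the turn, a rotation vector about the tool's x, y, z in degrees. In form: [dx, dy, dz, rx, ry, rz, dx, dy, dz, rx, ry, rz, ...]. A call has 1 to 5 rows; each row is the pose to reach, as a shift and turn from the pose commanded when the call began, along the tool's axes at that moment; what a row does not reach only later rows make up. A row lasts 1/12 s, in which the tool goes at most 41.7 mm and 7.16 degrees, less where a joint would pass 70% of its speed; a pose out of reach is approached as far as the arm can. A call with a gripper value outside its range is refused whole. OPENING is the opening, from 0 (shut) to 1 (fully open), set as the call begins (- or left out, the last holds). The fingers move at their own pace and stop on an object; FORCE is the grip in N (left out, the last holds). Time passes only in rows, so rows that repeat a pose let the fingers close. It gives the time, the measured TCP pose, the force, the opening and the grip force at its end, in the units of the state.
- sensors.sense(): the state, without advancing time (a new reading comes with each control period).
- viewer.get_image(name): name is "scene" or "top" or "wrist"; returns a dict with "img" (400x640x3 uint8, red, green, blue), "z_map" (400x640 float32, m along the optical axis (not along the pixel's ray), 0 where there is no reading), "fov_y" (degrees; the focal length in pixels is half the picture's height over the tangent of half this angle, whatever the lens; pixels are square), "cx", "cy" (the principal point, pixels), "world_from_camera" (4x4, takes a point from camera to world coordinates). Camera axes: x right, y down, z forward; pixel columns grow to the right and rows downward; lengths in m; the calibration is good to about 2 mm. A picture is of the moment at which its call begins.
- sign_off(): hands the job in; it is judged then, once.
The state is a dict: "t": time; "joint_pos": joint angles; "qd": joint speeds; "tau": joint torques, N m; "position": TCP position; "ee_rot": TCP orientation; "wrist_force": force on the tool from outside, world axes, zero at the start; "torque": the same for the moment, N m; "gripper_width": finger opening in m; "grasp_force": force on a finger pad.
Only numpy, scipy, OpenCV 4.12 (cv2) and the standard library are available. Lean on these libraries where they do the work, as an engineer would, in place of code of your own. Each camera call takes 0.05 s, during which the arm holds its last target. There are 200 camera calls.

## Task

Get the water-filter dock going: first pull the red lock plug up out of its socket and put it in the yellow tray, then press every blue cartridge on the table into a bay of its own until the blue block is flush with the dock's top. When all are in, twist the bell timer clockwise past the red 30-minute top mark, then back down to 10 minutes (the green mark), and leave the other things on the table alone.

Things in the scene. Friction and masses are not known exactly. Their poses are not given: they have to be found in the camera images.
- dock: white filter dock, fixed, 110 (own x) x 282 (own y) x 60 mm high, origin at the centre of its underside, z up. Its flat top at 60 mm has three rectangular recesses (bays) with blue trim, and a smaller red-trimmed socket at the +y end
- socket (a point): mouth of the lock-plug socket, at its centre, level with the dock's top; axes as the dock's; hole 34 (x) x 24 (y) mm, open to 52 mm deep. Two sprung detent balls hold the plug; they give way to a straight upward pull of about 10 N (up to 20 N)
- lock_plug: red T-handled lock plug, 76 mm tall, about 90 g, starts fully home in the socket with its axes parallel to the dock's. Origin at the centre of the stem's lower end (40 mm below the dock's top when home), z up. Stem 30 x 20 mm up to 40 mm, collar 40 x 32 mm at 40 to 46 mm, grip bar 16 (own x) x 52 (own y) mm at 46 to 76 mm above the origin
- tray: yellow open tray, fixed, outside 150 (own x) x 120 (own y) x 22 mm high, walls and floor about 4 mm; origin at the centre of its underside
- timer: bell timer, fixed, steel, 104 mm across and 45 mm high with a black face and a turning grip bar on top; origin at the centre of its underside. Marks on the face every 5 minutes from 0 (broad white, along the timer's +x) clockwise to 30 (broad red, the top mark, the last one); the broad green mark is 10 minutes
- timer_dial (a joint): angle of the timer's dial, rad, growing clockwise seen from above, 0.07 rad a minute: 0 at the 0 mark, 0.70 at the green 10-minute mark, 2.10 at the red 30-minute top mark, hard stop at 2.60 beyond it. It stays where it is left; friction about 0.06 N m
- timer_grip (a point): centre of the dial's grip bar, on the turning axis, 69.5 mm above the table; turns with the dial, x axis along the bar towards its red-striped pointer end (timer's +x at dial 0). The white bar is 60 (x) x 16 (y) mm, from 54.5 to 84.5 mm above the table, on a steel disc 54 mm across
- cartridge_0: blue water-filter cartridge, 64 x 44 x 62 mm, about 140 g; identical to the others, standing upright on the table. A block 64 (own x) x 44 (own y) x 36 mm high carries on top a white grip rib 52 (x) x 16 (y) x 26 mm high. Origin at the centre of the underside, z up. Half a turn makes no difference. Absent in some starts (None)
- bay0 (a point): mouth centre of a bay, level with the dock's top; axes as the dock's. Hole 68 (x) x 48 (y) mm. Its dark steel floor starts 18 mm below the mouth and slides 18 mm further down when pushed (stiff, about 5 N; it stays where it is pushed), so that a fully pressed cartridge has the top of its blue block flush with the dock and only the white rib standing proud. A cartridge merely set in stands 18 mm proud. Starts empty
- cartridge_1: blue water-filter cartridge, 64 x 44 x 62 mm, about 140 g; identical to the others, standing upright on the table. A block 64 (own x) x 44 (own y) x 36 mm high carries on top a white grip rib 52 (x) x 16 (y) x 26 mm high. Origin at the centre of the underside, z up. Half a turn makes no difference. Absent in some starts (None)
- bay1 (a point): mouth centre of a bay, level with the dock's top; axes as the dock's. Hole 68 (x) x 48 (y) mm. Its dark steel floor starts 18 mm below the mouth and slides 18 mm further down when pushed (stiff, about 5 N; it stays where it is pushed), so that a fully pressed cartridge has the top of its blue block flush with the dock and only the white rib standing proud. A cartridge merely set in stands 18 mm proud. Starts empty
- cartridge_2: blue water-filter cartridge, 64 x 44 x 62 mm, about 140 g; identical to the others, standing upright on the table. A block 64 (own x) x 44 (own y) x 36 mm high carries on top a white grip rib 52 (x) x 16 (y) x 26 mm high. Origin at the centre of the underside, z up. Half a turn makes no difference. Absent in some starts (None)
- bay2 (a point): mouth centre of a bay, level with the dock's top; axes as the dock's. Hole 68 (x) x 48 (y) mm. Its dark steel floor starts 18 mm below the mouth and slides 18 mm further down when pushed (stiff, about 5 N; it stays where it is pushed), so that a fully pressed cartridge has the top of its blue block flush with the dock and only the white rib standing proud. A cartridge merely set in stands 18 mm proud. Starts empty
- cup: bystander, leave alone: blue-grey ceramic cup, 54 mm across, 46 mm high; origin at the centre of its underside
- tumbler_teal: bystander, leave alone: teal tumbler upside down, 96 mm across, 136 mm high; origin at the centre of its underside
- tumbler_small: bystander, leave alone: small clear tumbler upside down, 73 mm across, 98 mm high; origin at the centre of its underside
- salt: bystander, leave alone: salt shaker, 44 mm across, 90 mm high; origin at the centre of its underside
Not all that is in view belongs to the job. There is more than one size of the lock_plug; the job needs the middle-sized.

How it is judged:
By the outcome, as a careful person would: the job done as asked, in the order asked, and still so for the second after the job is handed in, with the robot touching nothing.
Of cartridge_0, cartridge_1, cartridge_2 only 2 to 3 are there at a start; the rules pass over those that are not, and their reading is None.
At some moment in a run one of cartridge_0, cartridge_1, cartridge_2 may be knocked a few centimetres aside while the robot is not near it.
Once in a run the grip may slacken for a moment while it holds something.
It also fails if it takes over 210 s, if anything falls off the work surface, if the arm or the gripper's body presses on something with over 40 N, if the wrist force passes 120 N, or if a joint passes its speed limit or range.

## Working session

There is one attempt and no reset: what is moved stays moved. The work goes in short steps, Python scripts to look and compute and a shell command to move; the robot and the scene stay as the last step left them, time stands still between calls to the robot, and variables do not carry over. Pictures are saved under pics/ and viewed, at most 14 in all, crops included, and the job is handed in when it is done.

```bash
mkdir -p pics; ls
cat > h.py <<'E'
import numpy as np, cv2
from workcell import sensors, viewer, sign_off
def grab(n):
    d=viewer.get_image(n); z=d["z_map"]; h,w=z.shape
    f=h/2/np.tan(np.radians(d["fov_y"])/2)
    v,u=np.mgrid[:h,:w]
    c=np.stack([(u-d["cx"])*z/f,(v-d["cy"])*z/f,z,np.ones_like(z)],-1)
    P=(c@np.array(d["world_from_camera"]).T)[...,:3]; P[z==0]=np.nan
    return d["img"],P,d
def save(n,im): cv2.imwrite("pics/"+n,cv2.cvtColor(np.ascontiguousarray(im),cv2.COLOR_RGB2BGR))
E
python3 - <<'E'
from h import *
for n in("top","scene"):
    im,P,d=grab(n); save(n+"0.png",im); np.savez(n+"0.npz",im=im,P=P)
    print(n,np.array(d["world_from_camera"]).round(3).tolist(),d["fov_y"])
print(sensors.sense())
E
```

```text
pics
top [[-0.071, -0.975, 0.212, 0.293], [-0.997, 0.07, -0.016, 0.097], [0.001, -0.213, -0.977, 1.495], [0.0, 0.0, 0.0, 1.0]] 42.16319847512355
scene [[-0.597, -0.655, 0.463, 0.224], [-0.802, 0.482, -0.352, 0.398], [0.008, -0.581, -0.814, 0.756], [0.0, 0.0, 0.0, 1.0]] 51.954533412924675
{'t': 0.1, 'joint_pos': array([-1.48243307e+00,  3.13377220e-01,  1.49834101e+00,  5.26236937e-06,
        1.33100083e+00, -2.23391045e-01]), 'qd': array([-0.00013545, -0.00154394, -0.00126042, -0.0006808 , -0.00062773,
        0.00025072]), 'tau': array([ 2.45395408e-03, -4.02806711e+01, -2.52644438e+01,  6.95742737e-02,
        3.42265307e-02, -5.61915510e-05]), 'position': array([ 0.16100737, -0.4994762 ,  0.23823448]), 'ee_rot': array([-5.61746176e-04,  9.87875676e-01,  1.55246034e-01,  4.05447798e-05]), 'wrist_force': array([ 0.15603029,  0.95776   , -0.01497776]), 'torque': array([ 0.01215161, -0.02500631,  0.00387115]), 'grasp_force': 0.0, 'gripper_width': 0.0879592758035071}
```

View pics/top0.png

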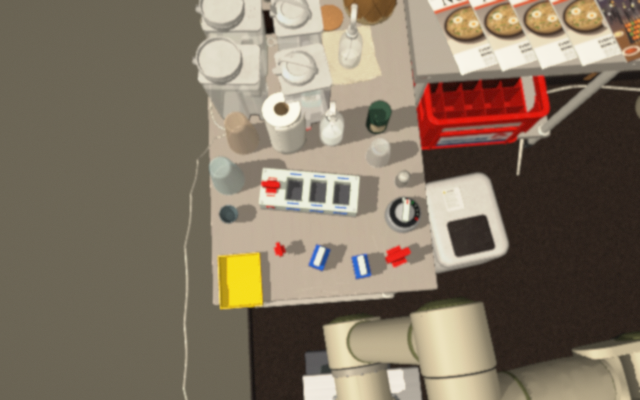

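View pics/scene0.png

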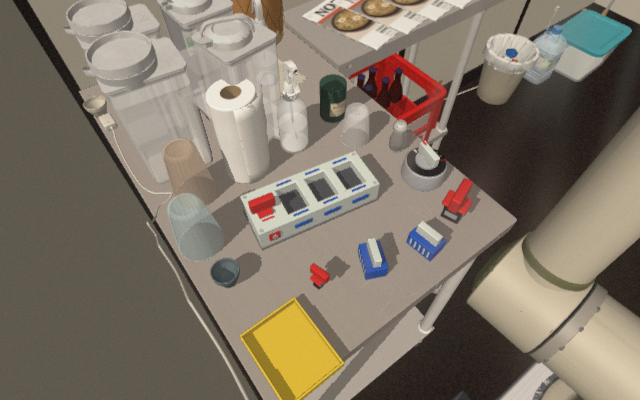

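The top view shows three red plugs: one in the dock socket at (271,185), a small one lying at (280,250) and a big one at (398,257). The one home in the socket is the candidate. There are two blue cartridges, at (319,257) and (361,265). The tray is at (240,280), the timer at (405,212) and the cup at (228,214). Next I'll crop the plug up close and measure poses.

```bash
cat >> h.py <<'E'
def masks(im,P):
    H=cv2.cvtColor(np.ascontiguousarray(im),cv2.COLOR_RGB2HSV); h,s,v=[H[...,i].astype(int) for i in range(3)]
    ok=np.isfinite(P[...,2])&(P[...,2]>-.02)&(P[...,2]<.2)
    return dict(red=ok&((h<6)|(h>174))&(s>170)&(v>90),blue=ok&(h>105)&(h<125)&(s>150)&(v>70),
      yellow=ok&(h>20)&(h<32)&(s>170)&(v>120),white=ok&(s<50)&(v>170))
def comps(m,P,mn=30):
    n,l,st,c=cv2.connectedComponentsWithStats(m.astype(np.uint8))
    return [(c[i],P[l==i]) for i in range(1,n) if st[i,4]>=mn]
def rect(Q):
    (c,(w,h),a)=cv2.minAreaRect((Q[:,:2]*1000).astype(np.float32))
    if w<h: w,h,a=h,w,a+90
    return np.array([c[0],c[1],w,h,(a+90)%180-90]).round(1)  # mm, yaw of long side deg
E
python3 - <<'E'
from h import *
for n in("top","scene"):
    z=np.load(n+"0.npz"); im,P=z["im"],z["P"]
    for k,m in masks(im,P).items():
        for c,Q in comps(m,P):
            if abs(Q[:,1].mean())>.75 or Q[:,0].mean()>.8: continue
            print(n,k,c.round(),Q.mean(0).round(3),"z98",np.percentile(Q[:,2],98).round(3),rect(Q))
z=np.load("scene0.npz");save("c1.png",cv2.resize(z["im"][150:300,200:400],(800,600),interpolation=2))
E
```

```text
top red [271. 186.] [0.671 0.215 0.088] z98 0.102 [671.6 214.3  43.6  32.  -70.7]
top red [279. 249.] [0.494 0.204 0.051] z98 0.064 [494.3 203.5  29.5  26.8  53.9]
top red [397. 256.] [ 0.45  -0.118  0.084] z98 0.105 [ 451.3 -118.7   56.9   55.7  -24.1]
top blue [313. 257.] [0.469 0.11  0.037] z98 0.043 [471.6 108.8  58.8  13.  -15.2]
top blue [323. 260.] [0.457 0.082 0.037] z98 0.043 [458.8  80.8  59.2  16.9 -34.4]
top blue [367. 266.] [ 0.432 -0.039  0.038] z98 0.044 [435.1 -38.9  56.3   9.1  -1.8]
top blue [356. 267.] [ 0.43  -0.007  0.037] z98 0.044 [431.2  -6.4  59.   13.5  13.1]
top yellow [240. 281.] [0.419 0.323 0.008] z98 0.026 [418.5 321.2 148.7 118.2   0.9]
top white [307. 218.] [0.583 0.123 0.029] z98 0.16 [618.6  84.7 636.8 528.7 -89.7]
top white [277. 140.] [0.796 0.189 0.107] z98 0.197 [794.3 193.6  68.   25.9  56.5]
top white [393. 178.] [ 0.686 -0.14   0.022] z98 0.101 [ 660.8 -148.3  361.2  168.2    1.3]
top white [254. 157.] [0.788 0.268 0.001] z98 0.007 [788.2 267.9  25.2  18.2  -2.3]
top white [220. 165.] [0.734 0.351 0.111] z98 0.142 [751.4 357.2 124.   71.3  12
[... 1756 characters left out ...]
white [424. 162.] [ 0.573 -0.145  0.055] z98 0.058 [ 577.  -143.3   41.4   14.1  -12.2]
scene white [423. 176.] [ 0.551 -0.122  0.044] z98 0.047 [ 551.  -123.1   51.5   10.3   37.5]
scene white [170. 204.] [0.739 0.365 0.134] z98 0.137 [738.9 366.2  36.8   9.3 -50.2]
scene white [187. 214.] [0.699 0.35  0.134] z98 0.136 [699.5 350.7  35.9  15.9  89.4]
scene white [429. 233.] [ 0.435 -0.02   0.057] z98 0.064 [448.8 -26.5  77.6  32.5 -14.9]
scene white [374. 250.] [0.468 0.094 0.061] z98 0.064 [483.1  82.7  89.5  21.7 -35.8]
scene white [166. 257.] [0.606 0.416 0.186] z98 0.199 [606.5 415.8  64.4   1.6   2.8]
scene white [529. 383.] [0.135 0.022 0.   ] z98 0.003 [131.8  27.1 107.4  30.7  89.9]
```

View pics/c1.png

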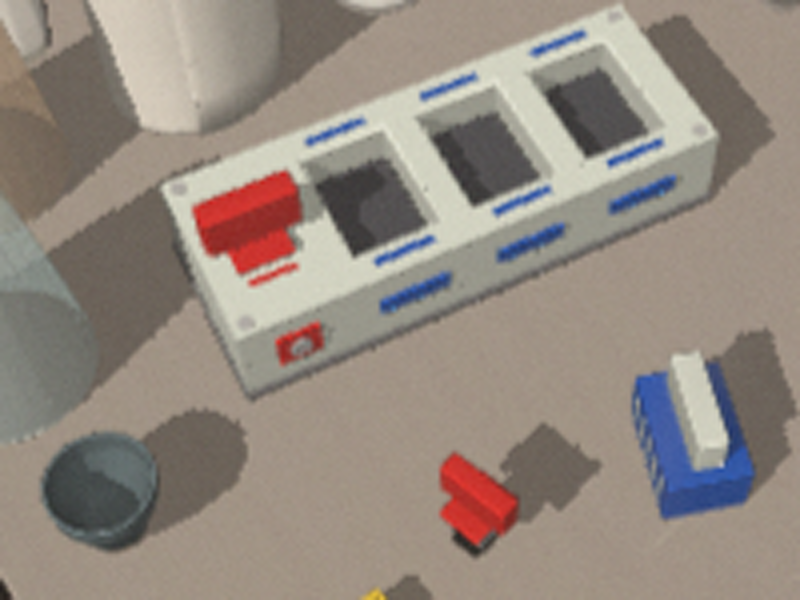

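Run:
```python
from h import *
for n in("top","scene"):
    z=np.load(n+"0.npz"); P=z["P"].reshape(-1,3)
    m=(P[:,0]>.6)&(P[:,0]<.9)&(P[:,1]>-.3)&(P[:,1]<.45)&(P[:,2]>.115)
    Q=P[m]
    for y in np.arange(-.3,.45,.05):
        q=Q[(Q[:,1]>=y)&(Q[:,1]<y+.05)]
        if len(q): print(n,y.round(2),"minx %.3f maxz %.3f"%(np.percentile(q[:,0],2),q[:,2].max()))
d=viewer.get_image("wrist"); print(np.array(d["world_from_camera"]).round(3),d["fov_y"])
```

```text
top -0.05 minx 0.837 maxz 0.121
top -0.0 minx 0.804 maxz 0.290
top 0.05 minx 0.821 maxz 0.330
top 0.1 minx 0.790 maxz 0.314
top 0.15 minx 0.786 maxz 0.307
top 0.2 minx 0.804 maxz 0.291
top 0.25 minx 0.809 maxz 0.324
top 0.3 minx 0.690 maxz 0.323
top 0.35 minx 0.689 maxz 0.286
top 0.4 minx 0.604 maxz 0.995
scene -0.0 minx 0.805 maxz 0.285
scene 0.05 minx 0.822 maxz 0.320
scene 0.1 minx 0.791 maxz 0.309
scene 0.15 minx 0.787 maxz 0.304
scene 0.2 minx 0.805 maxz 0.284
scene 0.25 minx 0.811 maxz 0.320
scene 0.3 minx 0.691 maxz 0.320
scene 0.35 minx 0.690 maxz 0.283
scene 0.4 minx 0.603 maxz 0.580
[[ 0.307 -0.91  -0.278  0.232]
 [-0.952 -0.294 -0.089 -0.476]
 [-0.     0.292 -0.956  0.385]
 [ 0.     0.     0.     1.   ]] 68.62161238103552
```

```bash
cat >> h.py <<'E'
from scipy.spatial.transform import Rotation as R
def go(x,y,z,yaw,quiet=False):
    "shift (cm) and turn (deg) in tool axes from measured pose to pointing-down TCP pose (m,deg)"
    s=sensors.sense(); q=s["ee_rot"]; A=R.from_quat([q[1],q[2],q[3],q[0]])
    B=R.from_matrix(np.array([[np.cos(np.radians(yaw)),np.sin(np.radians(yaw)),0],[np.sin(np.radians(yaw)),-np.cos(np.radians(yaw)),0],[0,0,-1]]).T)
    B=R.from_matrix(np.column_stack([[np.cos(np.radians(yaw)),np.sin(np.radians(yaw)),0],[np.sin(np.radians(yaw)),-np.cos(np.radians(yaw)),0],[0,0,-1]]))
    d=A.inv().apply(np.array([x,y,z])-s["position"])*100; r=(A.inv()*B).as_rotvec(degrees=True)
    t=A.as_matrix()[:,0]
    print("t%.1f"%s["t"],"pos",s["position"].round(4),"yaw %.1f"%np.degrees(np.arctan2(t[1],t[0])),"w %.4f gf %.1f"%(s["gripper_width"],s["grasp_force"]),"F",s["wrist_force"].round(1),"| shift cm",d.round(2),"turn",r.round(1))
E
sed -i '/\.T)$/d' h.py
python3 - <<'E'
from h import *
go(.59,.15,.33,82)
E
```

```text
t0.1 pos [ 0.161  -0.4995  0.2383] yaw 17.9 w 0.0884 gf 0.0 F [ 0.5 -0.7 -0.7] | shift cm [ 60.76 -48.67  -9.11] turn [ -0.   -0.  -64.1]
```

```bash
H="python3 -m handwheel"
$H '[0,0,-4,0,0,0,3,-2.5,-6,0,0,0,6,-5,-8,0,0,0,9,-7.5,-9,0,0,0,12,-10,-9,0,0,0]' 1
$H '[16,-12.5,0,0,0,0,16,-12.5,0,0,0,0,16,-12.5,0,0,0,0,16,-12.5,0,0,0,0,16,-12.5,0,0,0,0]'
$H '[16,-13,0,0,0,0,16,-13,0,0,0,0,16,-13,0,0,0,0,16,-13,0,0,0,0,16,-13,0,0,0,0]'
$H '[16,-13,0,0,0,-32,16,-13,0,0,0,-32,16,-13,0,0,0,-32,16,-13,0,0,0,-32,16,-13,0,0,0,-32]'
python3 - <<'E'
from h import *
go(.59,.15,.33,82)
E
```

```text
t: 0.57
position: [0.245, -0.367, 0.3306]
ee_rot: [0.002, 0.988, 0.155, 0.0]
wrist_force: [0.7, -1.2, 0.2]
gripper_width: 0.0884
grasp_force: 0.0
t: 0.98
position: [0.3591, -0.1975, 0.3288]
ee_rot: [0.0, 0.988, 0.155, 0.0]
wrist_force: [0.1, -1.0, -0.4]
gripper_width: 0.0878
grasp_force: 0.0
t: 1.4
position: [0.4715, -0.0247, 0.3287]
ee_rot: [-0.0, 0.988, 0.156, 0.0]
wrist_force: [0.6, 0.7, -0.1]
gripper_width: 0.0881
grasp_force: 0.0
t: 1.82
position: [0.5838, 0.1481, 0.3283]
ee_rot: [-0.0, 0.905, 0.425, -0.0]
wrist_force: [-0.3, -1.3, 0.8]
gripper_width: 0.0886
grasp_force: 0.0
t1.8 pos [0.5838 0.1481 0.3283] yaw 50.3 w 0.0886 gf 0.0 F [-0.3 -1.3  0.8] | shift cm [ 0.54  0.35 -0.17] turn [ -0.    0.  -31.7]
```

```bash
H="python3 -m handwheel"
$H '[0.5,0.4,0,0,0,-31.5,0.5,0.4,0,0,0,-31.5,0.5,0.4,0,0,0,-31.5,0.5,0.4,0,0,0,-31.5,0.5,0.4,0,0,0,-31.5]' >/dev/null
$H '[0,0,0,0,0,0,0,0,0,0,0,0]' >/dev/null
python3 - <<'E'
from h import *
go(.59,.15,.33,82)
im,P,d=grab("wrist"); save("w1.png",im); np.savez("w1.npz",im=im,P=P)
M=masks(im,P)
for k in("red","blue"):
    for c,Q in comps(M[k],P,60): print(k,c.round(),len(Q),Q.mean(0).round(3),"z98",np.percentile(Q[:,2],98).round(3),rect(Q))
E
```

```text
t2.4 pos [0.5894 0.147  0.3285] yaw 81.3 w 0.0879 gf 0.0 F [-0.3 -0.3 -0. ] | shift cm [ 0.3   0.01 -0.15] turn [-0.   0.  -0.7]
red [378. 109.] 882 [0.673 0.215 0.086] z98 0.098 [676.  214.2  48.5  37.   79.7]
red [251. 137.] 393 [0.499 0.203 0.049] z98 0.06 [497.7 202.8  33.5  31.4 -29.6]
red [265. 344.] 814 [ 0.459 -0.119  0.09 ] z98 0.101 [ 461.9 -117.6   67.4   35.2  -73.1]
blue [255. 202.] 475 [0.479 0.103 0.035] z98 0.038 [470.6  93.3  62.   41.7 -24.8]
blue [257. 268.] 367 [ 0.457 -0.013  0.032] z98 0.038 [448.8 -20.8  43.6  39.1 -83. ]
```

View pics/w1.png

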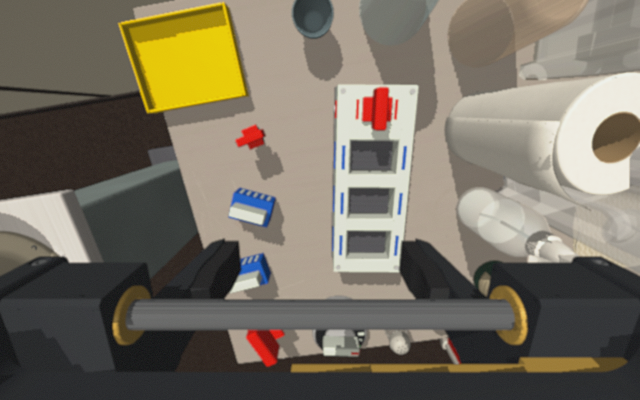

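The wrist view shows the plug in its socket at (378,109), the bays at (374,157), (371,202) and (368,244), the cartridges at (252,205) and (252,275), and the tray at (183,57). Next I fit the dock and the plug bar.

```bash
cat >> h.py <<'E'
def dock(P):
    m=(abs(P[...,2]-.06)<.006)&(P[...,0]>.55)&(P[...,0]<.78)&(P[...,1]>-.1)&(P[...,1]<.3)
    c,Q=max(comps(m,P),key=lambda t:len(t[1])); return rect(Q)
E
python3 - <<'E'
from h import *
for n in("w1","scene0","top0"):
    z=np.load(n+".npz"); im,P=z["im"],z["P"]; M=masks(im,P)
    D=dock(P); print(n,D,"z",np.nanmedian(P[...,2][(abs(P[...,2]-.06)<.006)]).round(4))
    Q=P[M["red"]&(P[...,2]>(.09 if n!="top0" else .08))&(abs(P[...,1]-.215)<.05)&(P[...,0]>.6)]; print("bar",rect(Q),np.median(Q,0).round(4))
    # bays: low points inside dock
    a=np.radians(D[4]); ey=np.array([np.cos(a),np.sin(a)]); ey*=np.sign(ey[1]); ex=np.array([ey[1],-ey[0]])
    L=(P[...,:2]-D[:2]/1000); lx=L@ex; ly=L@ey
    m=(abs(lx)<.048)&(abs(ly)<.13)&(P[...,2]<.05)&(P[...,2]>.02)
    for c,Q in comps(m,P,60): 
        q=np.c_[(Q[:,:2]-D[:2]/1000)@ex,(Q[:,:2]-D[:2]/1000)@ey]*1000
        print(" bay local mm",q.min(0).round(),q.max(0).round(),"mid",((q.min(0)+q.max(0))/2).round(1))
E
```

```text
w1 [659.3 107.6 278.6 106.6  80.9] z 0.0607
bar [676.1 214.2  48.4  16.5  80.9] [0.6751 0.2147 0.0964]
 bay local mm [-32.  19.] [34. 66.] mid [ 0.9 42.4]
 bay local mm [-33. -49.] [34. -5.] mid [  0.8 -27. ]
 bay local mm [ -32. -118.] [ 34. -74.] mid [  1.1 -95.8]
scene0 [658.9 108.2 278.5 110.5  81.2] z 0.0598
bar [674.7 216.2  49.7  15.9  80.3] [0.6733 0.217  0.0951]
 bay local mm [ -27. -119.] [ 36. -76.] mid [  4.6 -97.3]
 bay local mm [-25. -50.] [36. -6.] mid [  5.4 -27.9]
 bay local mm [-26.  18.] [37. 63.] mid [ 5.3 40.7]
top0 [656.8 109.8 278.1 108.6  80.5] z 0.0608
bar [673.6 214.7  48.3  16.6  81.5] [0.6716 0.2145 0.0959]
 bay local mm [-30.  21.] [37. 68.] mid [ 3.2 44.1]
 bay local mm [-30. -46.] [37. -1.] mid [  3.2 -23.5]
 bay local mm [ -30. -117.] [ 37. -70.] mid [  3.8 -93.3]
```

Run:
```python
from h import *
go(.675,.215,.16,81); go(.675,.215,.071,81)
```

```text
t2.5 pos [0.5894 0.147  0.3285] yaw 81.2 w 0.0879 gf 0.0 F [ 0.   0.3 -0.1] | shift cm [ 8.03  7.43 16.85] turn [-0.   0.   0.2]
t2.5 pos [0.5894 0.147  0.3285] yaw 81.2 w 0.0879 gf 0.0 F [ 0.   0.3 -0.1] | shift cm [ 8.03  7.43 25.75] turn [-0.   0.   0.2]
```

```bash
H="python3 -m handwheel"
$H '[4,3.5,0,0,0,0,8,7.4,1,0,0,0,8,7.4,5,0,0,0,8,7.4,9,0,0,0,8,7.4,12,0,0,0]' 1 >/dev/null
$H '[0,0,4,0,0,0,0,0,5,0,0,0,0,0,5,0,0,0]' >/dev/null
python3 - <<'E'
from h import *
go(.675,.215,.071,81)
im,P,d=grab("wrist"); save("w2.png",im)
Q=P[masks(im,P)["red"]&(P[...,2]>.09)&(abs(P[...,1]-.215)<.05)&(P[...,0]>.6)]; print("bar",rect(Q),np.median(Q,0).round(4)); print(dock(P))
E
```

```text
t3.1 pos [0.6736 0.2147 0.1558] yaw 81.3 w 0.0881 gf 0.0 F [ 0.1  0.2 -0. ] | shift cm [0.06 0.19 8.48] turn [-0.3  0.1  0.3]
bar [676.3 214.8  51.9  15.9  81.2] [0.6765 0.218  0.0965]
[670.9 182.2 128.  106.4  80.8]
```

View pics/w2.png

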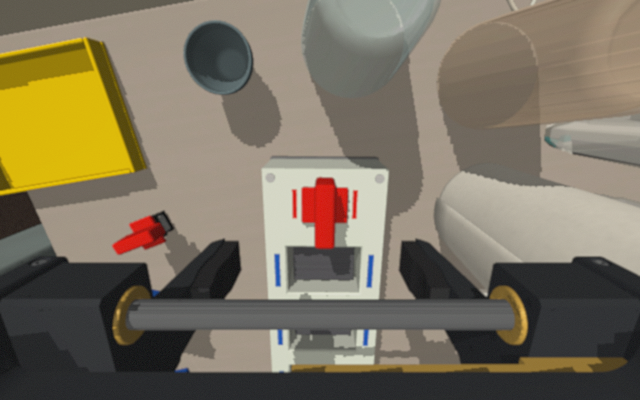

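The plug bar is at (325,212), between the open fingers and clear of the towel and tumbler. Descend and grip.

```bash
H="python3 -m handwheel"
$H '[0,0.2,3,0,0,0,0,0.2,6,0,0,0,0,0.2,8,0,0,0,0,0.2,8.5,0,0,0,0,0.2,8.5,0,0,0]' 1 >/dev/null
$H '[0,0,0,0,0,0,0,0,0,0,0,0,0,0,0,0,0,0,0,0,0,0,0,0,0,0,0,0,0,0]' 0 45 >/dev/null
$H '[0,0,0,0,0,0,0,0,0,0,0,0,0,0,0,0,0,0,0,0,0,0,0,0,0,0,0,0,0,0]' 0 45 >/dev/null
python3 - <<'E'
from h import *
go(.675,.215,.071,81)
E
```

```text
t4.4 pos [0.6766 0.2147 0.0737] yaw 81.4 w 0.0238 gf 0.0 F [ 0.2  0.1 -0.1] | shift cm [ 0.01 -0.16  0.27] turn [-0.  -0.   0.4]
```

```bash
H="python3 -m handwheel"
$H '[0,0,0.2,0,0,0,0,0,0.2,0,0,0,0,0,0.2,0,0,0,0,0,0.2,0,0,0]' 0 45 
$H '[0,0,-0.5,0,0,0,0,0,-1,0,0,0,0,0,-1.5,0,0,0,0,0,-2,0,0,0,0,0,-2.5,0,0,0]'
$H '[0,0,-1,0,0,0,0,0,-2,0,0,0,0,0,-3,0,0,0,0,0,-4,0,0,0,0,0,-4.5,0,0,0]'
python3 - <<'E'
from h import *
go(.42,.32,.18,81)
E
```

```text
t: 4.75
position: [0.6768, 0.2147, 0.0718]
ee_rot: [0.0, 0.758, 0.652, 0.0]
wrist_force: [1.0, 0.2, 0.5]
gripper_width: 0.0152
grasp_force: 45.0
t: 5.17
position: [0.6766, 0.2147, 0.0971]
ee_rot: [-0.0, 0.758, 0.652, -0.0]
wrist_force: [-0.4, 0.2, -1.1]
gripper_width: 0.0158
grasp_force: 44.3
t: 5.58
position: [0.6772, 0.2148, 0.1444]
ee_rot: [0.001, 0.758, 0.652, 0.001]
wrist_force: [-1.0, -0.5, -0.6]
gripper_width: 0.0157
grasp_force: 44.3
t5.6 pos [0.6772 0.2148 0.1444] yaw 81.4 w 0.0157 gf 44.3 F [-1.  -0.5 -0.6] | shift cm [  6.54 -26.99  -3.63] turn [ 0.2 -0.1  0.4]
```

```bash
H="python3 -m handwheel"
$H '[1.5,-4,-1,0,0,0,3,-8,-1.5,0,0,0,4,-12,-2,0,0,0,5,-16,-2,0,0,0,5.5,-20,-2,0,0,0]' >/dev/null
$H '[0.3,-4,0,0,0,0,0.3,-7,1,0,0,0,0.3,-7,3,0,0,0,0.3,-7,5,0,0,0,0.3,-7,6,0,0,0]' >/dev/null
$H '[0,0,0,0,0,0,0,0,0,0,0,0]'
python3 - <<'E'
from h import *
go(.42,.315,.058,81)
im,P,d=grab("wrist"); save("w3.png",im)
E
```

```text
t: 6.58
position: [0.4203, 0.3121, 0.1021]
ee_rot: [-0.0, 0.758, 0.652, -0.0]
wrist_force: [-0.2, -0.9, -0.8]
gripper_width: 0.0156
grasp_force: 45.0
t6.6 pos [0.4203 0.3121 0.1021] yaw 81.3 w 0.0156 gf 45.0 F [-0.2 -0.9 -0.8] | shift cm [ 0.28 -0.07  4.41] turn [-0.   0.   0.3]
```

View pics/w3.png

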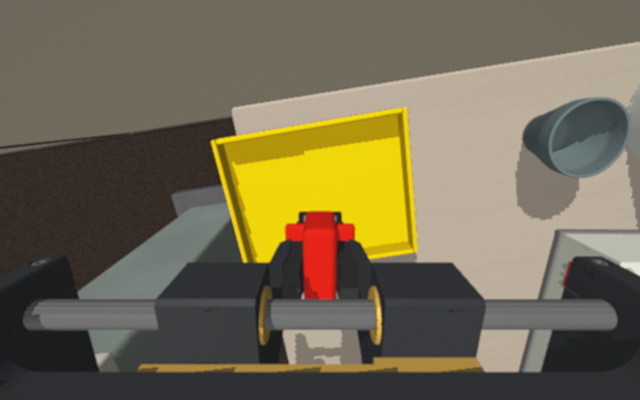

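The plug is held upright at (320,250) over the tray at (320,190). Lower and release.

```bash
H="python3 -m handwheel"
$H '[0.6,0,2,0,0,0,0.6,0,3.5,0,0,0,0.6,0,4.2,0,0,0,0.6,0,4.4,0,0,0,0.6,0,4.4,0,0,0]'
$H '[0,0,0,0,0,0,0,0,0,0,0,0,0,0,0,0,0,0,0,0,0,0,0,0,0,0,0,0,0,0]' 0.6 |grep wid
$H '[0,0,-2,0,0,0,0,0,-6,0,0,0,0,0,-10,0,0,0,0,0,-14,0,0,0,0,0,-18,0,0,0]' 1
$H '[0,0,0,0,0,0,0,0,-2,0,0,0]' |grep pos
python3 - <<'E'
from h import *
go(.40,.0,.26,156)
im,P,d=grab("wrist"); save("w4.png",im)
for c,Q in comps(masks(im,P)["red"],P,60): print(c.round(),Q.mean(0).round(3),Q.max(0).round(3),rect(Q))
E
```

```text
t: 7.05
position: [0.4212, 0.3181, 0.0582]
ee_rot: [0.0, 0.758, 0.652, 0.0]
wrist_force: [-0.1, 0.6, 0.1]
gripper_width: 0.0153
grasp_force: 45.0
gripper_width: 0.0468
t: 7.88
position: [0.4204, 0.3179, 0.2399]
ee_rot: [0.0, 0.758, 0.652, 0.0]
wrist_force: [0.3, 0.9, -0.4]
gripper_width: 0.08
grasp_force: 0.0
position: [0.4203, 0.3178, 0.2573]
t8.1 pos [0.4203 0.3178 0.2573] yaw 81.4 w 0.0880 gf 0.0 F [-0.5 -0.2 -1. ] | shift cm [-31.73   2.77  -0.25] turn [ -0.1  -0.  -74.6]
[321. 178.] [0.421 0.32  0.069] [0.44  0.344 0.083] [420.7 319.1  50.4  35.8  82.3]
[482. 221.] [0.622 0.225 0.041] [0.625 0.234 0.049] [622.5 223.4  22.2   2.4  82.6]
[387. 248.] [0.494 0.208 0.049] [0.513 0.219 0.061] [495.2 208.2  36.4  21.   12.4]
```

View pics/w4.png

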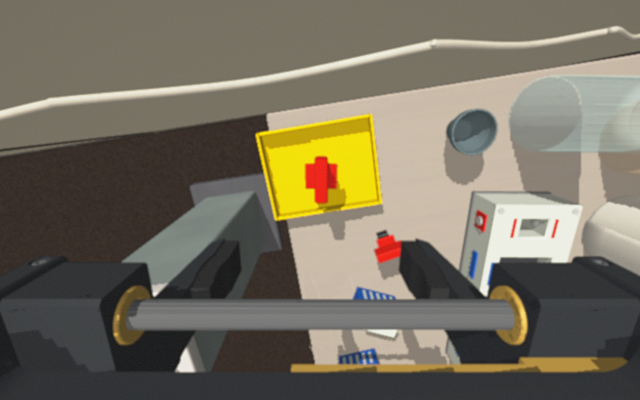

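The plug stands in the tray at (321,178). Cartridges next.

```bash
H="python3 -m handwheel"
$H '[-4,0,0,0,0,-7,-8,0,0,0,0,-14,-12,0,0,0,0,-21,-16,0,0,0,0,-28,-20,0,0,0,0,-35]' >/dev/null
$H '[0,0,0,0,0,-7,0,0,0,0,0,-14,0,0,0,0,0,-21,0,0,0,0,0,-28,0,0,0,0,0,-35]'  >/dev/null
$H '[0,0,0,0,0,-5,0,0,0,0,0,-5]'
python3 - <<'E'
from h import *
im,P,d=grab("wrist"); save("w5.png",im); M=masks(im,P)
for k in("blue","white"):
  for c,Q in comps(M[k],P,150):
    q=Q[(Q[:,2]>.056)&(Q[:,2]<.07)]
    if Q[:,0].mean()<.56 and k=="white" and len(q)>60: print(k,c.round(),"rib",rect(q),len(q),np.median(q[:,2]).round(4))
    if k=="blue": print(k,c.round(),Q.mean(0).round(3),rect(Q))
go(.469,.094,.15,156)
E
```

```text
t: 9.1
position: [0.3939, 0.1382, 0.2573]
ee_rot: [-0.0, 0.235, 0.972, -0.0]
wrist_force: [0.1, 0.3, -0.2]
gripper_width: 0.088
grasp_force: 0.0
blue [315. 230.] [0.459 0.097 0.034] [467.5  92.6  62.5  41.5 -24.7]
blue [235. 243.] [ 0.428 -0.01   0.032] [434.7 -23.   62.3  43.4   7.4]
white [345. 218.] rib [452.8  48.7 111.8  51.7  70.7] 468 0.0627
t9.2 pos [0.3939 0.1382 0.2574] yaw 152.6 w 0.0881 gf 0.0 F [ 0.1 -0.3  0.4] | shift cm [-8.7  -0.46 10.74] turn [-0.  -0.  -3.4]
```

View pics/w5.png

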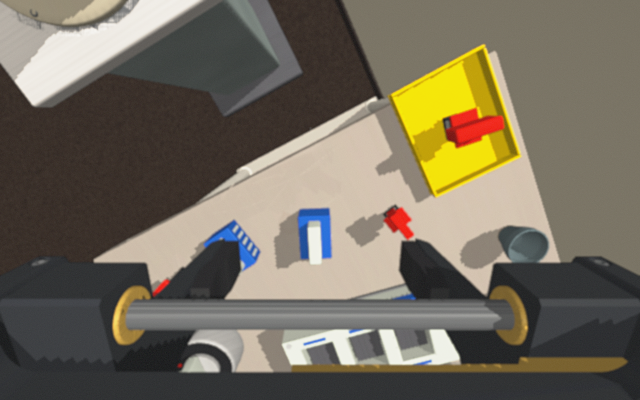

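```bash
H="python3 -m handwheel"
$H '[-4,0,2,0,0,-3,-8.5,-0.3,4,0,0,-3,-8.7,-0.4,8,0,0,-3,-8.7,-0.4,12,0,0,-3,-8.7,-0.4,13.5,0,0,-3]' 0.6 >/dev/null
$H '[0,0,0,0,0,0]' >/dev/null
python3 - <<'E'
from h import *
im,P,d=grab("wrist"); M=masks(im,P)
q=P[M["white"]&(abs(P[...,2]-.062)<.004)&(abs(P[...,0]-.468)<.05)&(abs(P[...,1]-.093)<.06)]; print(rect(q),len(q))
save("w6.png",im)
go(.468,.093,.042,155.5)
E
```

```text
[468.6  92.7  51.8  15.  -25.2] 1356
t9.7 pos [0.4687 0.0947 0.1216] yaw 155.5 w 0.0529 gf 0.0 F [0.8 0.9 0.9] | shift cm [-0.03 -0.17  7.96] turn [-0.1 -0.2  0. ]
```

View pics/w6.png

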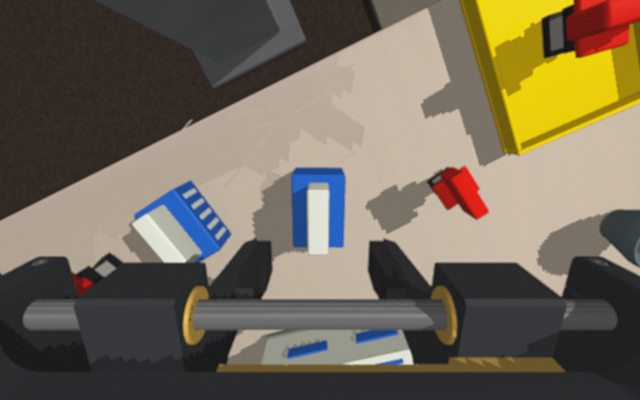

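The rib at (318,218) is centred between the fingers. Descend, grip, lift.

```bash
H="python3 -m handwheel"
$H '[0,-0.15,3,0,0,0,0,-0.15,6,0,0,0,0,-0.15,7.5,0,0,0,0,-0.15,8,0,0,0,0,-0.15,8,0,0,0]' >/dev/null
$H '[0,0,0,0,0,0,0,0,0,0,0,0,0,0,0,0,0,0,0,0,0,0,0,0,0,0,0,0,0,0]' 0 50 >/dev/null
$H '[0,0,0,0,0,0,0,0,0,0,0,0,0,0,0,0,0,0]' 
$H '[0,0,-1,0,0,0,0,0,-4,0,0,0,0,0,-7,0,0,0,0,0,-10,0,0,0,0,0,-10,0,0,0]'
python3 - <<'E'
from h import *
# bay centres from dock fit
c=np.array([.6595,.1075]); a=np.radians(81); ey=np.array([np.cos(a),np.sin(a)]);ex=np.array([ey[1],-ey[0]])
for l in(42,-27,-96): print(l,(c+ex*.001+ey*l/1000).round(4))
go(.667,.149,.15,171)
E
```

```text
t: 10.78
position: [0.4689, 0.0933, 0.043]
ee_rot: [0.0, 0.211, 0.978, -0.0]
wrist_force: [-1.0, -0.8, 2.3]
gripper_width: 0.0156
grasp_force: 49.7
t: 11.2
position: [0.471, 0.0934, 0.1484]
ee_rot: [0.005, 0.211, 0.978, 0.001]
wrist_force: [1.2, 0.2, 0.2]
gripper_width: 0.0155
grasp_force: 49.7
42 [0.6671 0.1488]
-27 [0.6563 0.0807]
-96 [0.6455 0.0125]
t11.2 pos [0.471  0.0934 0.1484] yaw 155.7 w 0.0155 gf 49.7 F [1.2 0.2 0.2] | shift cm [-1.557e+01  1.314e+01  1.000e-02] turn [  0.1   0.5 -15.3]
```

```bash
H="python3 -m handwheel"
$H '[-3,2.6,0,0,0,-3,-6,5.2,0,0,0,-7,-9,7.8,0,0,0,-11,-12,10.4,0,0,0,-15,-15.6,13.1,0,0,0,-15.3]' >/dev/null
$H '[0,0,0,0,0,0,0,0,0,0,0,0,0,0,0,0,0,0]'
python3 - <<'E'
from h import *
im,P,d=grab("wrist"); save("w7.png",im); np.savez("w7.npz",im=im,P=P); M=masks(im,P)
print("dock",dock(P))
q=P[M["white"]&(abs(P[...,2]-.168)<.008)]; print("rib",rect(q),len(q))
q=P[M["blue"]&(P[...,2]>.1)]; print("block",rect(q),q[:,2].min(),q[:,2].max())
for c,Q in comps(M["blue"],P,60): print(c.round(),Q.mean(0).round(3),rect(Q))
go(.667,.149,.15,171)
E
```

```text
t: 11.87
position: [0.6608, 0.1477, 0.1418]
ee_rot: [-0.001, 0.079, 0.997, -0.0]
wrist_force: [-0.5, -0.1, -2.2]
gripper_width: 0.0158
grasp_force: 49.7
dock [658.8 107.4 279.5 106.3  80.9]
rib [645.  151.1  19.9  14.6  -8.1] 1062
block [659.7 148.3  62.7  42.3  -8.2] 0.1021597146611701 0.16787106817277445
[162. 145.] [0.591 0.026 0.042] [590.9  25.3  38.7   1.1  81.1]
[243. 146.] [0.602 0.093 0.042] [601.5  92.4  37.6   1.1  80.9]
[323. 145.] [0.612 0.159 0.041] [612.  158.6  36.7   1.1  80.9]
[149. 163.] [0.602 0.023 0.061] [601.6  22.8  32.6   2.7  81. ]
[236. 163.] [0.613 0.09  0.061] [612.7  90.1  32.3   3.5  80.7]
[323. 163.] [0.624 0.157 0.061] [623.7 157.   32.    2.8  81.2]
[319. 209.] [0.637 0.152 0.132] [641.5 150.8  42.4  25.4  80.6]
[166. 262.] [0.687 0.009 0.061] [687.    8.9  32.5   3.3  81.3]
t11.9 pos [0.6606 0.1476 0.1426] yaw 171.0 w 0.0153 gf 49.7 F [ 0.5  0.5 -1.3] | shift cm [-0.61  0.24 -0.74] turn [-0.  -0.1 -0. ]
```

View pics/w7.png

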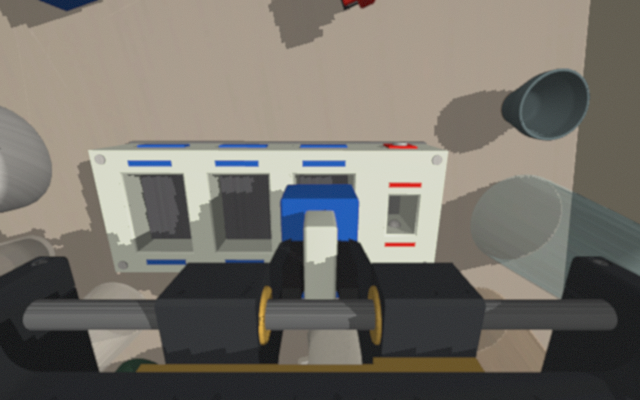

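The cartridge is held over bay0: block at (320,210), bay0 front trim at (323,163). Nudge, then check the offsets.

```bash
H="python3 -m handwheel"
$H '[-0.6,0.3,1,0,0,0,-0.6,0.3,2,0,0,0,-0.6,0.3,2,0,0,0,-0.6,0.3,2,0,0,0]'>/dev/null
python3 - <<'E'
from h import *
im,P,d=grab("wrist"); M=masks(im,P)
for c,Q in comps(M["blue"],P,60): print(c.round(),Q.mean(0).round(4),rect(Q))
q=P[M["blue"]&(P[...,2]>.105)&(P[...,2]<.2)]; print("blocktop",rect(q))
go(.667,.1495,.10,171)
save("w8.png",cv2.resize(im[120:280,200:440],(720,480)))
E
```

```text
[144. 140.] [0.5911 0.0267 0.0411] [590.8  25.2  38.9   1.7  81. ]
[232. 140.] [0.6016 0.0924 0.041 ] [601.5  92.3  38.7   1.6  80.8]
[317. 140.] [0.6119 0.157  0.0413] [612.1 158.6  37.4   1.5  81. ]
[128. 159.] [0.602  0.0228 0.0614] [602.1  22.9  32.7   3.3  80.7]
[224. 159.] [0.6126 0.0897 0.0613] [612.6  89.5  32.6   3.3  80.8]
[320. 159.] [0.6233 0.157  0.0613] [623.3 156.9  32.    3.3  81.2]
[319. 209.] [0.6431 0.1536 0.1116] [648.1 152.8  42.3  25.5  80.7]
[148. 267.] [0.6868 0.0091 0.0615] [686.8   9.2  31.4   3.5  79.2]
blocktop [666.3 149.9  62.4  42.2  -9.1]
t12.3 pos [0.6677 0.1497 0.1227] yaw 171.0 w 0.0159 gf 49.7 F [ 0.2 -0.2 -0.7] | shift cm [ 0.07 -0.03  2.27] turn [-0. -0. -0.]
```

View pics/w8.png

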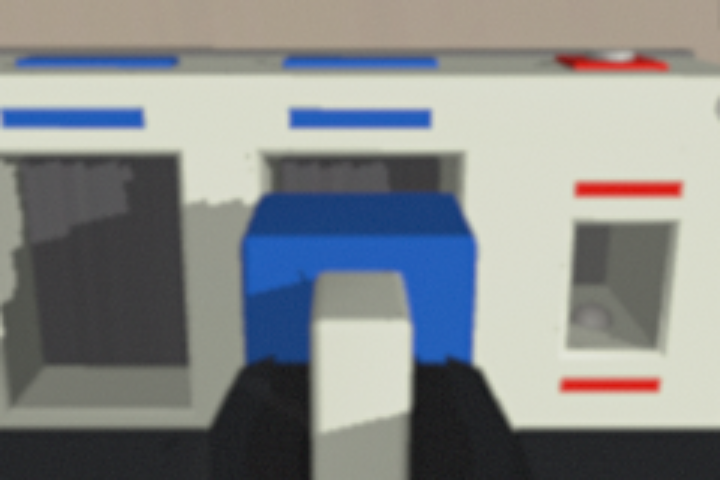

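Block centre (0.6663,0.1499) against bay (0.6665,0.150): aligned. Insert.

```bash
H="python3 -m handwheel"
$H '[0,0,0.6,0,0,0,0,0,1.2,0,0,0,0,0,1.8,0,0,0,0,0,2.4,0,0,0,0,0,3,0,0,0]'
python3 - <<'E'
from h import *
go(.667,.1495,.067,171)
E
```

```text
t: 12.72
position: [0.6679, 0.1499, 0.0993]
ee_rot: [0.001, 0.078, 0.997, -0.0]
wrist_force: [-32.2, -2.8, 55.5]
gripper_width: 0.0157
grasp_force: 50.0
t12.7 pos [0.6679 0.1499 0.0993] yaw 171.0 w 0.0157 gf 50.0 F [-32.2  -2.8  55.5] | shift cm [ 0.08 -0.06  3.23] turn [-0.   0.1  0. ]
```

```bash
H="python3 -m handwheel"
$H '[0,0,-1,0,0,0,0,0,-2.5,0,0,0,0,0,-3.2,0,0,0,0.2,0,-3.2,0,0,0,0.2,0,-3.2,0,0,0]'
python3 - <<'E'
from h import *
im,P,d=grab("wrist"); M=masks(im,P)
q=P[M["blue"]&(P[...,2]>.105)&(P[...,2]<.2)]; print("blocktop",rect(q), np.percentile(q[:,2],[2,50,98]).round(4))
q=P[M["white"]&(P[...,2]>.12)&(P[...,2]<.2)]; print("ribtop",np.percentile(q[:,2],[50,98]).round(4))
for c,Q in comps(M["blue"],P,60): print(c.round(),Q.mean(0).round(4),rect(Q))
# bay0 hole edges on visible front: low points near bay0
m=(P[...,2]<.05)&(P[...,2]>.02)&(abs(P[...,0]-.645)<.03)&(abs(P[...,1]-.15)<.04)
Q=P[m]; e=np.radians(81); ey=np.array([np.cos(e),np.sin(e)]);ex=np.array([ey[1],-ey[0]]); print("hole", ((Q[:,:2]@ey).min()*1e3).round(1),((Q[:,:2]@ey).max()*1e3).round(1),((Q[:,:2]@ex).min()*1e3).round(1))
print("tcp local", (sensors.sense()["position"][:2]@np.c_[ex,ey]*1e3).round(1))
go(.667,.1495,.10,171)
save("w9.png",cv2.resize(im[120:280,200:440],(720,480)))
E
```

```text
t: 13.13
position: [0.6658, 0.1502, 0.1243]
ee_rot: [-0.0, 0.079, 0.997, 0.0]
wrist_force: [-0.5, 0.5, -2.3]
gripper_width: 0.0157
grasp_force: 49.9
blocktop [664.3 150.7  63.1  42.4  -9. ] [0.1063 0.1185 0.1204]
ribtop [0.1447 0.146 ]
[146. 142.] [0.591  0.0269 0.0411] [590.7  25.3  38.6   1.1  80.6]
[234. 142.] [0.6016 0.0936 0.0412] [601.5  92.1  39.1   1.5  80.8]
[319. 142.] [0.6122 0.1586 0.0413] [612.1 158.5  37.2   1.7  80.9]
[130. 160.] [0.6019 0.0228 0.0614] [602.   22.8  32.6   2.7  81. ]
[225. 161.] [0.6126 0.09   0.0614] [612.8  89.9  32.4   3.   80.9]
[319. 161.] [0.6235 0.1568 0.0613] [623.5 156.7  31.7   3.3  81.4]
[320. 209.] [0.6413 0.1544 0.1148] [646.  153.6  42.3  26.1  81.2]
[150. 267.] [0.6867 0.0095 0.0614] [686.7   9.3  32.3   3.1  80.4]
hole 228.2 284.3 579.8
tcp local [633.9 252.4]
t13.2 pos [0.6656 0.1501 0.1237] yaw 171.0 w 0.0157 gf 49.9 F [-0.3 -0.2 -2.1] | shift cm [-0.15 -0.04  2.37] turn [-0.  -0.1 -0. ]
```

View pics/w9.png

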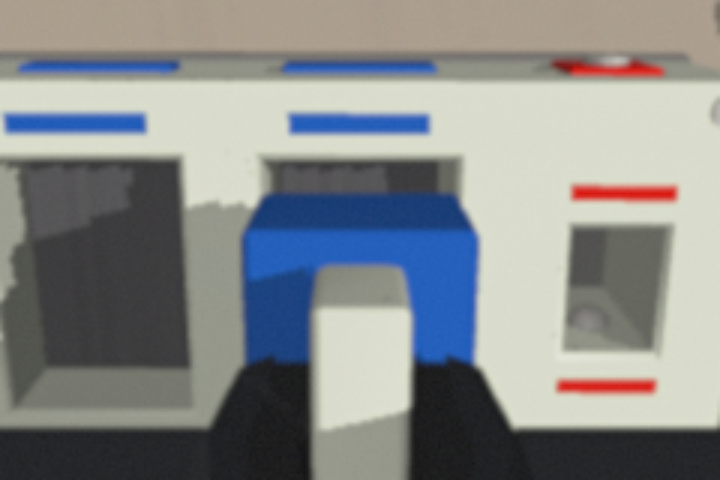

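```bash
H="python3 -m handwheel"
$H '[0,-0.06,0.6,0,0,0,0,-0.06,1.2,0,0,0,0,-0.06,1.7,0,0,0,0,-0.06,2.1,0,0,0,0,-0.06,2.4,0,0,0]'
$H '[0,0,0.3,0,0,0]'
python3 - <<'E'
from h import *
go(.667,.1495,.067,171); print(sensors.sense()["torque"])
E
```

```text
t: 13.6
position: [0.6657, 0.1494, 0.0997]
ee_rot: [-0.001, 0.079, 0.997, -0.0]
wrist_force: [0.1, 0.9, -1.2]
gripper_width: 0.0153
grasp_force: 49.9
t: 13.68
position: [0.6659, 0.1495, 0.0972]
ee_rot: [-0.0, 0.079, 0.997, -0.0]
wrist_force: [0.5, 0.5, -1.5]
gripper_width: 0.0157
grasp_force: 49.9
t13.7 pos [0.6659 0.1495 0.0972] yaw 171.0 w 0.0157 gf 49.9 F [ 0.5  0.5 -1.5] | shift cm [-0.11  0.02  3.02] turn [-0. -0. -0.]
[ 0.05813543 -0.16038384  0.00990115]
```

```bash
H="python3 -m handwheel"
$H '[0,0,0.4,0,0,0,0,0,0.8,0,0,0,0,0,1.2,0,0,0,0,0,1.5,0,0,0,0,0,1.8,0,0,0]'
$H '[0,0,0.2,0,0,0,0,0,0.4,0,0,0,0,0,0.6,0,0,0,0,0,0.8,0,0,0,0,0,1,0,0,0]'
```

```text
t: 14.1
position: [0.6662, 0.1494, 0.0803]
ee_rot: [0.0, 0.079, 0.997, 0.0]
wrist_force: [-0.8, -0.6, 4.0]
gripper_width: 0.0154
grasp_force: 49.9
t: 14.52
position: [0.6661, 0.1494, 0.0699]
ee_rot: [0.0, 0.079, 0.997, 0.0]
wrist_force: [-0.0, -0.8, 3.6]
gripper_width: 0.0154
grasp_force: 49.9
```

Run:
```python
from h import *
go(.667,.1495,.067,171)
im,P,d=grab("wrist"); M=masks(im,P)
q=P[M["blue"]&(abs(P[...,0]-.65)<.022)&(abs(P[...,1]-.15)<.03)&(P[...,2]>.05)]; print(np.percentile(q[:,2],[2,50,98]).round(4),len(q))
m=(abs(P[...,2]-.0608)<.003); print(np.median(P[...,2][m]))
```

```text
t14.5 pos [0.6661 0.1494 0.0699] yaw 171.0 w 0.0154 gf 49.9 F [-0.  -0.8  3.6] | shift cm [-0.08  0.02  0.29] turn [ 0.  0. -0.]
[0.0568 0.0641 0.0658] 2554
0.0607525075937517
```

```bash
H="python3 -m handwheel"
$H '[0,0,0.1,0,0,0,0,0,0.2,0,0,0,0,0,0.3,0,0,0,0,0,0.4,0,0,0,0,0,0.45,0,0,0]'
$H '[0,0,0.05,0,0,0,0,0,0.1,0,0,0,0,0,0.1,0,0,0]'
python3 - <<'E'
from h import *
im,P,d=grab("wrist"); M=masks(im,P)
q=P[M["blue"]&(abs(P[...,0]-.65)<.022)&(abs(P[...,1]-.15)<.03)&(P[...,2]>.05)]; print(np.percentile(q[:,2],[2,50,98]).round(4),len(q))
m=(abs(P[...,2]-.0608)<.003); print(np.median(P[...,2][m]))
E
```

```text
t: 14.98
position: [0.6664, 0.1494, 0.0661]
ee_rot: [0.001, 0.079, 0.997, 0.0]
wrist_force: [0.0, -2.1, 10.2]
gripper_width: 0.0156
grasp_force: 49.9
t: 15.23
position: [0.6666, 0.1494, 0.066]
ee_rot: [0.001, 0.079, 0.997, 0.0]
wrist_force: [-0.5, -2.2, 13.0]
gripper_width: 0.0157
grasp_force: 49.9
[0.0561 0.0605 0.0623] 2482
0.060725935253275146
```

```bash
H="python3 -m handwheel"
$H '[0,0,0.1,0,0,0,0,0,0.1,0,0,0]' | grep wrist
$H '[0,0,-0.1,0,0,0,0,0,-0.1,0,0,0,0,0,-0.1,0,0,0,0,0,-0.1,0,0,0,0,0,-0.1,0,0,0]' 0.4 |grep wid
$H '[0,0,-2,0,0,0,0,0,-6,0,0,0,0,0,-10,0,0,0,0,0,-14,0,0,0,0,0,-17,0,0,0]' >/dev/null
python3 - <<'E'
from h import *
im,P,d=grab("wrist"); M=masks(im,P);save("w10.png",im)
q=P[M["blue"]&(abs(P[...,0]-.65)<.015)&(abs(P[...,1]-.15)<.02)&(P[...,2]>.05)]; print(np.percentile(q[:,2],[2,50,98]).round(4),len(q))
m=(abs(P[...,2]-.0608)<.003); print(np.median(P[...,2][m]))
for n in ("wrist","top"):
  im,P,d=grab(n);M=masks(im,P)
  for c,Q in comps(M["blue"],P,60):
    if Q[:,0].mean()<.56: print(n,c.round(),Q.mean(0).round(3),rect(Q))
go(.436,-.022,.12,187)
E
```

```text
wrist_force: [-1.0, -3.4, 16.0]
gripper_width: 0.0356
[0.0558 0.0606 0.0621] 540
0.06073384127741838
wrist [134.  12.] [ 0.464 -0.017  0.031] [462.5 -20.3  44.1  15.5  89.6]
top [356. 267.] [ 0.43  -0.007  0.037] [431.7  -6.9  58.4  13.   11.5]
t16.4 pos [0.6666 0.1496 0.2366] yaw 171.0 w 0.0354 gf 0.0 F [-0.6  0.3 -0.2] | shift cm [ 20.14 -20.57  11.55] turn [  0.    0.3 -16. ]
```

View pics/w10.png

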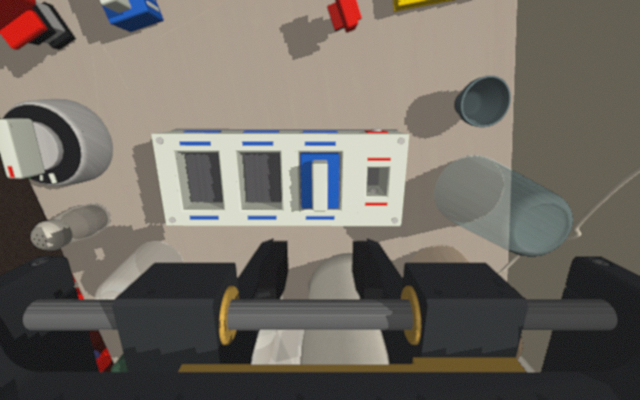

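The cartridge is flush in bay0 at (320,183). Go to cartridge B.

```bash
H="python3 -m handwheel"
$H '[3,-3,0,0,0,-4,6,-6,0,0,0,-8,9,-9,0,0,0,-12,12,-12,0,0,0,-16,14.5,-14.5,0,0,0,-16]' >/dev/null
python3 - <<'E'
from h import *
go(.436,-.022,.15,187)
E
```

```text
t16.9 pos [0.4972 0.0283 0.2324] yaw -172.8 w 0.0350 gf 0.0 F [-0.3 -0.3  0.5] | shift cm [ 6.68 -4.23  8.26] turn [ 0.  -0.2  0.2]
```

```bash
H="python3 -m handwheel"
$H '[3,-2,1,0,0,0,6.7,-4.2,3,0,0,0,6.7,-4.2,6,0,0,0,6.7,-4.2,8.2,0,0,0,6.7,-4.2,8.2,0,0,0]' 0.45 >/dev/null
python3 - <<'E'
from h import *
im,P,d=grab("wrist"); M=masks(im,P);save("w11.png",im)
near=(abs(P[...,0]-.436)<.07)&(abs(P[...,1]+.022)<.06)
q=P[M["white"]&near&(abs(P[...,2]-.063)<.003)]; print("rib",rect(q),len(q))
q=P[M["blue"]&near]; print("blk",rect(q))
q=P[M["red"]&(P[...,1]<-.05)]; print("bigplug",rect(q),q.min(0),q.max(0))
go(.436,-.022,.045,187)
E
```

```text
rib [435.5 -24.2  51.9  14.9   7.1] 1073
blk [435.  -24.2  63.2  41.5   7.9]
bigplug [ 452.  -120.5   67.    50.6  -71. ] [ 0.42272496 -0.15344588  0.03535195] [ 0.48143752 -0.08677725  0.10252493]
t17.3 pos [ 0.4371 -0.0205  0.1503] yaw -173.1 w 0.0395 gf 0.0 F [-0.2  0.2  0.9] | shift cm [ 0.07 -0.17 10.53] turn [ 0.1 -0.3 -0.1]
```

View pics/w11.png

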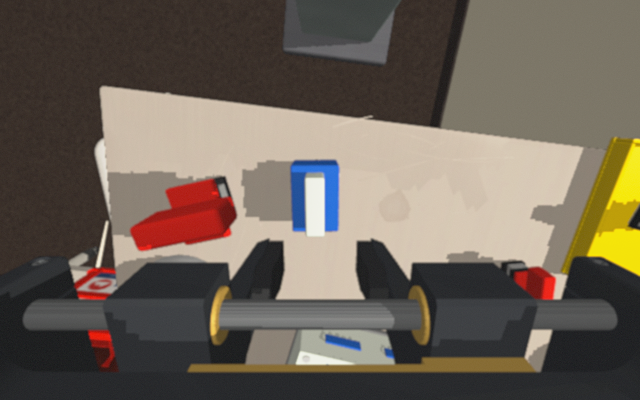

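```bash
H="python3 -m handwheel"
$H '[0.2,-0.35,3,0,0,0,0.2,-0.35,6,0,0,0,0.2,-0.35,8.5,0,0,0,0.2,-0.35,9.8,0,0,0,0.2,-0.35,10.4,0,0,0]' >/dev/null
$H '[0,0,0,0,0,0,0,0,0,0,0,0,0,0,0,0,0,0,0,0,0,0,0,0,0,0,0,0,0,0]' 0 50
$H '[0,0,0,0,0,0,0,0,0,0,0,0,0,0,0,0,0,0]' |grep gr
$H '[0,0,-1,0,0,0,0,0,-4,0,0,0,0,0,-7,0,0,0,0,0,-10,0,0,0,0,0,-10.5,0,0,0]'
python3 - <<'E'
from h import *
go(.644,.016,.148,171)
E
```

```text
t: 18.15
position: [0.4377, -0.0246, 0.0493]
ee_rot: [0.001, -0.061, 0.998, -0.0]
wrist_force: [-0.7, 1.9, 4.6]
gripper_width: 0.0155
grasp_force: 50.0
gripper_width: 0.0157
grasp_force: 50.0
t: 18.82
position: [0.4387, -0.025, 0.1577]
ee_rot: [0.003, -0.061, 0.998, -0.001]
wrist_force: [0.8, 0.3, -0.5]
gripper_width: 0.0153
grasp_force: 50.0
t18.8 pos [ 0.4387 -0.025   0.1577] yaw -173.0 w 0.0153 gf 50.0 F [ 0.8  0.3 -0.5] | shift cm [-20.87   1.58   1.11] turn [-0.1  0.4 16. ]
```

```bash
H="python3 -m handwheel"
$H '[-4,0.3,0,0,0,4,-8,0.6,0,0,0,8,-12,1,0,0,0,12,-16,1.4,0,0,0,16,-20,1.6,0,0,0,16]' >/dev/null
$H '[-1,0,0.5,0,0,0,-1,0,1,0,0,0,-1,0,1,0,0,0]' >/dev/null
cat >> h.py <<'E'
def hold(zlo):
    im,P,d=grab("wrist"); M=masks(im,P)
    for c,Q in comps(M["blue"],P,60):
        if Q[:,0].mean()>.56: print(c.round(),Q.mean(0).round(4),rect(Q))
    q=P[M["blue"]&(P[...,2]>zlo)&(P[...,2]<.2)]
    if len(q): print("blocktop",rect(q),np.percentile(q[:,2],[50,98]).round(4))
    print("dock",dock(P)); return im
E
python3 - <<'E'
from h import *
im=hold(.09); save("w12.png",im)
go(.644,.016,.13,171)
E
```

```text
[322. 142.] [0.5908 0.0246 0.0416] [590.8  24.3  37.3   1.   81. ]
[403. 143.] [0.6012 0.0904 0.0416] [601.3  90.6  37.8   1.1  81.1]
[483. 143.] [0.6117 0.1566 0.0413] [611.9 157.9  38.7   1.   81. ]
[322. 160.] [0.6017 0.0228 0.0613] [601.7  22.8  31.    2.8  81. ]
[409. 160.] [0.6123 0.0897 0.0613] [612.3  89.6  32.    3.3  82.5]
[498. 160.] [0.6233 0.1577 0.0613] [623.3 157.   32.7   3.6  80.7]
[476. 203.] [0.6567 0.1407 0.0604] [665.2 149.3  62.6  44.   -8.8]
[320. 205.] [0.618  0.0186 0.1248] [623.4  17.6  42.2  30.8  81.4]
[401. 260.] [0.6977 0.0763 0.0614] [697.5  76.4  32.3   3.6  80.7]
[480. 260.] [0.7083 0.1433 0.0614] [708.5 143.4  32.7   3.3  80.2]
blocktop [623.4  17.6  42.2  30.8  81.4] [0.128  0.1298]
dock [658.9 108.  279.1 106.7  80.8]
t19.5 pos [0.6422 0.0141 0.1419] yaw 171.0 w 0.0156 gf 50.0 F [-0.3 -0.6 -1. ] | shift cm [-0.15  0.22  1.19] turn [-0.  -0.2 -0. ]
```

View pics/w12.png

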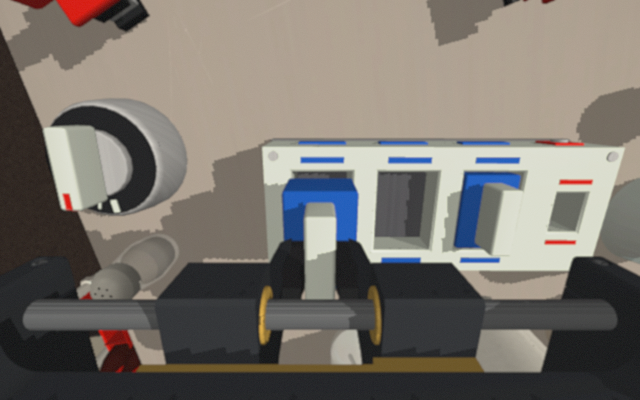

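```bash
H="python3 -m handwheel"
$H '[-0.42,0.17,0.5,0,0.2,0,-0.42,0.17,1,0,0,0,-0.42,0.17,1,0,0,0,-0.42,0.17,1,0,0,0]' |grep pos
python3 - <<'E'
from h import *
im,P,d=grab("wrist"); M=masks(im,P)
ey=np.array([.1564,.9877]);ex=np.array([.9877,-.1564]);T=np.c_[ex,ey]*1e3
for c,Q in comps(M["blue"],P,60):
    q=Q[:,:2]@T
    if Q[:,0].mean()>.56: print(c.round(),Q[:,2].mean().round(3),"lx",np.percentile(q[:,0],[1,99]).round(1),"ly",np.percentile(q[:,1],[1,99]).round(1),q[:,1].mean().round(1))
go(.644,.016,.13,171)
E
```

```text
position: [0.6475, 0.0151, 0.1332]
[320. 137.] 0.041 lx [579. 580.] ly [ 98.4 134.4] 116.4
[403. 137.] 0.041 lx [579. 580.] ly [164.7 201.9] 183.1
[487. 137.] 0.041 lx [579.  579.9] ly [232.4 269.7] 250.2
[320. 154.] 0.061 lx [589.7 592.3] ly [100.4 132.4] 116.5
[411. 154.] 0.061 lx [589.7 592.3] ly [168.7 200.2] 184.5
[502. 154.] 0.061 lx [589.7 592.3] ly [236.7 268.6] 252.4
[480. 199.] 0.06 lx [602.6 663.9] ly [230.  271.3] 241.7
[320. 205.] 0.117 lx [602.7 632.2] ly [ 96.  137.2] 116.7
[402. 259.] 0.061 lx [675.1 678.9] ly [169.1 199.6] 184.5
[483. 259.] 0.061 lx [675.2 678.9] ly [236.4 267.7] 252.1
t19.9 pos [0.6477 0.015  0.1335] yaw 171.0 w 0.0157 gf 50.0 F [-0.1  0.5 -1.9] | shift cm [0.38 0.04 0.35] turn [-0.  0. -0.]
```

Aligned to within a millimetre. Insert gently.

```bash
H="python3 -m handwheel"
$H '[0,-0.03,0.6,0,0,0,0,-0.03,1.2,0,0,0,0,-0.03,1.7,0,0,0,0,-0.03,2.2,0,0,0,0,-0.03,2.6,0,0,0]' 
$H '[0,0,0.3,0,0,0,0,0,0.3,0,0,0]'
```

```text
t: 20.33
position: [0.6477, 0.0148, 0.1064]
ee_rot: [-0.0, 0.079, 0.997, 0.0]
wrist_force: [-0.4, 0.6, -0.8]
gripper_width: 0.0154
grasp_force: 50.0
t: 20.5
position: [0.6476, 0.0148, 0.1035]
ee_rot: [-0.001, 0.079, 0.997, 0.0]
wrist_force: [-0.6, 0.0, -1.1]
gripper_width: 0.0154
grasp_force: 50.0
```

```bash
H="python3 -m handwheel"
$H '[0,0,0.4,0,0,0,0,0,0.8,0,0,0,0,0,1.2,0,0,0,0,0,1.5,0,0,0,0,0,1.8,0,0,0]' | grep -E "pos|wr"
$H '[0,0,0.2,0,0,0,0,0,0.4,0,0,0,0,0,0.6,0,0,0,0,0,0.8,0,0,0,0,0,1,0,0,0]'| grep -E "pos|wr"
$H '[0,0,0.1,0,0,0,0,0,0.2,0,0,0,0,0,0.2,0,0,0]'
python3 - <<'E'
from h import *
im,P,d=grab("wrist"); M=masks(im,P)
q=P[M["blue"]&(abs(P[...,0]-.63)<.02)&(abs(P[...,1]-.015)<.02)&(P[...,2]>.05)]; print(np.percentile(q[:,2],[2,50,98]).round(4),len(q))
E
```

```text
position: [0.648, 0.0149, 0.0866]
wrist_force: [-1.8, 1.1, 4.5]
position: [0.6479, 0.0148, 0.0763]
wrist_force: [-0.5, 1.5, 3.0]
t: 21.58
position: [0.6479, 0.0148, 0.0741]
ee_rot: [-0.0, 0.079, 0.997, 0.0]
wrist_force: [-0.8, 0.6, 1.5]
gripper_width: 0.0155
grasp_force: 50.0
[0.0516 0.0614 0.0633] 2324
```

```bash
H="python3 -m handwheel"
$H '[0,0,0.1,0,0,0,0,0,0.2,0,0,0,0,0,0.3,0,0,0,0,0,0.3,0,0,0]'| grep -E "pos|wr"
$H '[0,0,0.05,0,0,0,0,0,0.1,0,0,0,0,0,0.1,0,0,0]'| grep -E "pos|wr"
$H '[0,0,-0.1,0,0,0,0,0,-0.1,0,0,0,0,0,-0.1,0,0,0,0,0,-0.1,0,0,0,0,0,-0.1,0,0,0]' 0.4 |grep wid
$H '[0,0,-2,0,0,0,0,0,-6,0,0,0,0,0,-10,0,0,0,0,0,-13,0,0,0,0,0,-16,0,0,0]' >/dev/null
$H '[0,0,0,0,0,0]' >/dev/null
python3 - <<'E'
from h import *
im,P,d=grab("wrist"); M=masks(im,P);save("w13.png",im)
ey=np.array([.1564,.9877]);ex=np.array([.9877,-.1564]);T=np.c_[ex,ey]*1e3
for y0,x0 in((.0155,.645),(.15,.666)):
  q=P[M["blue"]&(abs(P[...,0]-x0)<.025)&(abs(P[...,1]-y0)<.018)&(P[...,2]>.05)]; print(np.percentile(q[:,2],[2,50,98]).round(4),len(q))
print(np.median(P[...,2][abs(P[...,2]-.0608)<.003]))
# timer bar
m=(P[...,2]>.078)&(P[...,2]<.092)&(np.hypot(P[...,0]-.577,P[...,1]+.157)<.06)
q=P[m]; print("bar",rect(q),len(q),np.median(q[:,2]))
q=P[M["red"]&(np.hypot(P[...,0]-.577,P[...,1]+.157)<.06)]; print("red near",len(q),q.mean(0))
go(.577,-.157,.16,168)
E
```

```text
position: [0.6482, 0.0149, 0.0732]
wrist_force: [-4.4, 1.8, 15.0]
position: [0.6484, 0.0148, 0.0731]
wrist_force: [-8.1, 2.1, 20.3]
gripper_width: 0.0353
[0.0592 0.0607 0.0623] 641
[0.0591 0.0606 0.062 ] 379
0.0606971612814772
bar [ 577.4 -158.1   59.1   16.6  -10.5] 1092 0.08482266413883491
red near 70 [ 0.57195306 -0.18138118  0.06090138]
t23.2 pos [0.6488 0.0146 0.2344] yaw 171.0 w 0.0354 gf 0.0 F [0.2 0.3 0.2] | shift cm [  4.45 -18.08   7.41] turn [0.  0.3 3. ]
```

View pics/w13.png

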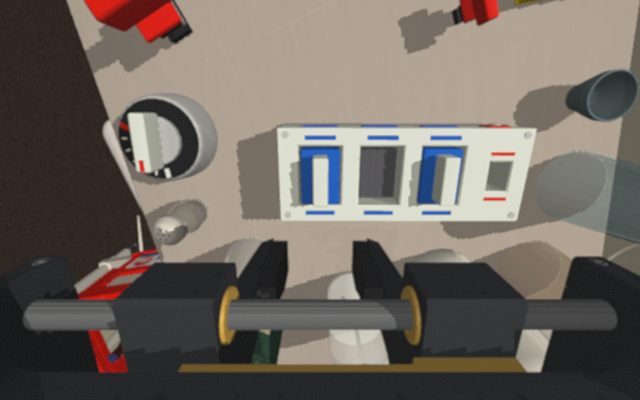

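Both cartridges are flush, in bay2 (320,178) and bay0 (440,178), and the third bay was never needed. The timer is at (158,145), with the red pointer end at (140,167). I've now viewed more than the 14 pictures allowed, so from here I work with numbers only. Next I measure the dial marks.

```bash
cat >> h.py <<'E'
def dial(n,c=(.5775,-.158)):
    im,P,d=grab(n); H=cv2.cvtColor(np.ascontiguousarray(im),cv2.COLOR_RGB2HSV).astype(int); h,s,v=H[...,0],H[...,1],H[...,2]
    r=np.hypot(P[...,0]-c[0],P[...,1]-c[1]); th=np.degrees(np.arctan2(P[...,1]-c[1],P[...,0]-c[0]))
    f=(r>.026)&(r<.047)&(P[...,2]>.038)&(P[...,2]<.052)
    for k,m in dict(red=((h<8)|(h>172))&(s>130),green=(h>40)&(h<90)&(s>100)&(v>50),white=(s<70)&(v>130)).items():
        nn,l=cv2.connectedComponents((f&m).astype(np.uint8),connectivity=8)
        for i in range(1,nn):
            q=l==i
            if q.sum()>=6: print(n,k,q.sum(),"th %.1f [%.0f..%.0f] r %.4f"%(np.median(th[q]),th[q].min(),th[q].max(),r[q].mean()))
    b=(P[...,2]>.078)&(P[...,2]<.092)&(r<.06)
    if b.sum()>50: print(n,"bar",rect(P[b]))
    m=((h<8)|(h>172))&(s>130)&(P[...,2]>.055)&(r<.045)
    if m.any(): print(n,"pointer red th %.1f"%np.median(th[m]),m.sum())
    q=P[(P[...,2]>.03)&(P[...,2]<.05)&(r<.07)]
    (x,y),R_=cv2.minEnclosingCircle((q[:,:2]*1000).astype(np.float32)); print("body circ",round(x,1),round(y,1),round(R_,1))
E
python3 - <<'E'
from h import *
for n in("wrist","scene","top"): dial(n)
E
```

```text
wrist red 59 th -121.6 [-127..-116] r 0.0396
wrist white 400 th 97.4 [-180..180] r 0.0457
wrist white 55 th -2.4 [-8..1] r 0.0382
wrist white 15 th -22.7 [-27..-21] r 0.0381
wrist bar [ 577.4 -157.9   59.7   16.5  -10.7]
wrist pointer red th -12.0 35
body circ 577.3 -157.2 49.6
body circ 601.2 -119.5 17.6
top red 13 th -127.2 [-133..-116] r 0.0367
top white 14 th -0.7 [-9..6] r 0.0395
top bar [ 575.  -156.4   58.7   16.   -12. ]
body circ 574.0 -155.2 50.2
```

```bash
H="python3 -m handwheel"
$H '[1,-4,0,0,0,0.4,2,-8,0,0,0,0.8,3,-12,1,0,0,1.5,4,-16,2,0,0,1.7,4.4,-18.1,4,0,0,1.7]' 0.5 >/dev/null
$H '[0,0,2,0,0,0,0,0,4,0,0,0,0,0,4,0,0,0,0,0,4,0,0,0]' >/dev/null
python3 - <<'E'
from h import *
dial("wrist"); go(.5773,-.158,.061,169.3)
E
```

```text
wrist red 109 th -122.2 [-127..-115] r 0.0383
wrist green 86 th -42.6 [-48..-37] r 0.0378
wrist white 578 th 91.9 [-180..180] r 0.0456
wrist white 9 th 147.2 [140..153] r 0.0266
wrist white 11 th 117.4 [105..132] r 0.0263
wrist white 8 th -97.3 [-102..-94] r 0.0465
wrist white 17 th -102.6 [-104..-101] r 0.0388
wrist white 10 th 72.2 [64..82] r 0.0271
wrist white 6 th 54.8 [49..60] r 0.0278
wrist white 15 th -82.5 [-84..-80] r 0.0387
wrist white 15 th -62.9 [-65..-61] r 0.0384
wrist white 6 th 22.6 [17..28] r 0.0289
wrist white 18 th 3.3 [1..9] r 0.0377
wrist bar [ 576.3 -158.7   59.    15.8  -10.3]
wrist pointer red th -14.2 80
body circ 576.2 -158.5 49.5
t24.1 pos [ 0.5761 -0.1569  0.1514] yaw 169.3 w 0.0440 gf 0.0 F [-0.1  0.1 -0.3] | shift cm [-0.14 -0.09  9.04] turn [ 0. -0. -0.]
```

```bash
H="python3 -m handwheel"
python3 - <<'E'
from h import *
dial("wrist",(.5763,-.1586))
E
$H '[-0.1,-0.12,3,0,0,0,-0.1,-0.12,6,0,0,0,-0.1,-0.12,8,0,0,0,-0.1,-0.12,9,0,0,0,-0.1,-0.12,9,0,0,0]' >/dev/null
$H '[0,0,0,0,0,0,0,0,0,0,0,0,0,0,0,0,0,0,0,0,0,0,0,0,0,0,0,0,0,0]' 0 25 >/dev/null
$H '[0,0,0,0,0,0,0,0,0,0,0,0]'
```

```text
wrist red 105 th -121.2 [-127..-115] r 0.0370
wrist green 87 th -41.0 [-46..-35] r 0.0382
wrist white 686 th 88.2 [-180..180] r 0.0454
wrist white 9 th 122.5 [110..131] r 0.0262
wrist white 18 th 69.9 [53..86] r 0.0281
wrist white 17 th -100.6 [-102..-98] r 0.0377
wrist white 16 th -80.9 [-83..-79] r 0.0381
wrist white 14 th 24.3 [12..41] r 0.0302
wrist white 11 th 48.1 [42..52] r 0.0463
wrist white 15 th -60.8 [-62..-59] r 0.0385
wrist white 7 th 5.9 [5..8] r 0.0339
wrist white 8 th 2.8 [2..4] r 0.0426
wrist bar [ 577.6 -158.8   61.4   15.6  -10.2]
wrist pointer red th -10.9 76
body circ 576.8 -158.5 49.8
t: 25.18
position: [0.5772, -0.1588, 0.0623]
ee_rot: [0.001, 0.094, 0.996, -0.0]
wrist_force: [-1.1, 0.3, 6.3]
gripper_width: 0.0155
grasp_force: 25.0
```

```bash
H="python3 -m handwheel"
$H '[0,0,-0.1,0,0,7,0,0,-0.1,0,0,14,0,0,-0.1,0,0,21,0,0,-0.1,0,0,28,0,0,-0.1,0,0,34]' 0 30
$H '[0,0,0,0,0,7,0,0,0,0,0,14,0,0,0,0,0,21,0,0,0,0,0,28,0,0,0,0,0,34]'
python3 - <<'E'
from h import *
go(.5772,-.1588,.0625,47.8)
dial("wrist",(.577,-.1586))
E
```

```text
t: 25.6
position: [0.5774, -0.1584, 0.0624]
ee_rot: [0.001, 0.383, 0.924, 0.0]
wrist_force: [3.3, -0.0, -1.8]
gripper_width: 0.0156
grasp_force: 30.0
t: 26.02
position: [0.5777, -0.1582, 0.0624]
ee_rot: [0.001, 0.637, 0.771, 0.001]
wrist_force: [6.6, 1.1, -4.0]
gripper_width: 0.0163
grasp_force: 30.0
t26.0 pos [ 0.5777 -0.1582  0.0624] yaw 100.9 w 0.0163 gf 30.0 F [ 6.6  1.1 -4. ] | shift cm [-0.05 -0.06 -0.01] turn [ 0.2 -0.  53.1]
wrist white 996 th 97.1 [-180..180] r 0.0459
wrist white 162 th -1.6 [-7..3] r 0.0383
wrist white 11 th -62.0 [-63..-61] r 0.0376
wrist bar [ 575.4 -150.6   40.9   39.1  -37.4]
body circ 576.9 -156.4 49.2
```

```bash
H="python3 -m handwheel"
$H '[-0.03,-0.04,0,0,0,7,-0.03,-0.04,0,0,0,14,-0.03,-0.04,0,0,0,21,-0.03,-0.04,0,0,0,28,-0.03,-0.04,0,0,0,34]' 
$H '[0,0,0,0,0,7,0,0,0,0,0,14,0,0,0,0,0,20.5,0,0,0,0,0,20.5,0,0,0,0,0,20.5]'
python3 - <<'E'
from h import *
go(.5772,-.1588,.0625,138.3)
dial("wrist",(.577,-.1586))
E
```

```text
t: 26.48
position: [0.5782, -0.1583, 0.0624]
ee_rot: [0.001, 0.834, 0.551, 0.002]
wrist_force: [11.6, 2.8, -5.7]
gripper_width: 0.0158
grasp_force: 30.0
t: 26.9
position: [0.5783, -0.1585, 0.0624]
ee_rot: [0.001, 0.918, 0.397, 0.002]
wrist_force: [13.2, 2.3, -6.8]
gripper_width: 0.0157
grasp_force: 30.0
t26.9 pos [ 0.5783 -0.1585  0.0624] yaw 46.7 w 0.0157 gf 30.0 F [13.2  2.3 -6.8] | shift cm [-0.1  -0.06 -0.01] turn [  0.3   0.  -91.6]
wrist green 192 th -41.5 [-47..-37] r 0.0384
wrist white 851 th 62.6 [-33..152] r 0.0459
wrist white 193 th -1.9 [-8..3] r 0.0384
wrist white 8 th 73.0 [68..78] r 0.0269
wrist white 50 th -21.8 [-25..-20] r 0.0384
wrist white 6 th -39.8 [-41..-39] r 0.0461
wrist bar [ 582.3 -152.5   41.    39.5   87.9]
wrist pointer red th 111.5 3
body circ 578.4 -157.4 49.3
```

```bash
H="python3 -m handwheel"
$H '[-0.05,-0.03,0,0,0,-7,-0.05,-0.03,0,0,0,-14,-0.05,-0.03,0,0,0,-21,-0.05,-0.03,0,0,0,-28,-0.05,-0.03,0,0,0,-34]' |grep wr
$H '[0,0,0,0,0,-7,0,0,0,0,0,-14,0,0,0,0,0,-21,0,0,0,0,0,-28,0,0,0,0,0,-34]' |grep wr
$H '[0,0,0,0,0,-7,0,0,0,0,0,-14,0,0,0,0,0,-20,0,0,0,0,0,-23.6,0,0,0,0,0,-23.6]'
python3 - <<'E'
from h import *
go(.5772,-.1588,.0625,138.4)
E
```

```text
wrist_force: [12.6, 3.8, -6.3]
wrist_force: [9.1, 4.1, -4.3]
t: 28.2
position: [0.5772, -0.1584, 0.0624]
ee_rot: [0.002, 0.354, 0.935, 0.001]
wrist_force: [8.0, 2.4, -4.1]
gripper_width: 0.0159
grasp_force: 30.0
t28.2 pos [ 0.5772 -0.1584  0.0624] yaw 138.6 w 0.0159 gf 30.0 F [ 8.   2.4 -4.1] | shift cm [-0.02 -0.03 -0.01] turn [0.2 0.1 0.2]
```

Release, rise and measure the dial.

```bash
H="python3 -m handwheel"
$H '[0,0,0,0,0,0.2,0,0,0,0,0,0.2,0,0,0,0,0,0.2,0,0,0,0,0,0.2,0,0,0,0,0,0.2]' 0.5 |grep wid
$H '[0,0,-2,0,0,0,0,0,-5,0,0,0,0,0,-8,0,0,0,0,0,-11,0,0,0,0,0,-14,0,0,0]' >/dev/null
$H '[2,0,0,0,0,0,4,0,0,0,0,0,4,0,0,0,0,0]' |grep pos
python3 - <<'E'
from h import *
dial("wrist",(.577,-.1586)); dial("top",(.575,-.1565))
im,P,d=grab("top"); M=masks(im,P)
for k in("red","blue"):
  for c,Q in comps(M[k],P): 
    if Q[:,0].mean()<.75 and abs(Q[:,1].mean())<.5: print(k,c.round(),Q.mean(0).round(3))
E
```

```text
gripper_width: 0.0438
position: [0.5446, -0.1306, 0.2029]
wrist red 76 th -121.9 [-128..-114] r 0.0370
wrist white 411 th 92.3 [-180..180] r 0.0456
wrist white 7 th 89.5 [77..95] r 0.0267
wrist white 7 th 39.6 [32..46] r 0.0280
wrist white 17 th -101.1 [-104..-98] r 0.0382
wrist white 65 th -1.7 [-8..3] r 0.0392
wrist white 6 th -81.2 [-82..-79] r 0.0383
wrist white 33 th -23.6 [-29..-19] r 0.0385
wrist white 8 th -61.9 [-63..-61] r 0.0373
wrist bar [ 576.8 -158.1   59.5   15.3  -41.9]
wrist pointer red th -40.1 30
body circ 576.7 -158.1 49.6
body circ 0.0 0.0 0.0
red [279. 250.] [0.494 0.204 0.051]
red [239. 279.] [0.418 0.316 0.072]
blue [294. 190.] [0.66  0.151 0.061]
blue [336. 193.] [0.643 0.033 0.06 ]
blue [346. 195.] [0.635 0.004 0.061]
```

```bash
python3 -c "
from h import *
print(sign_off())"
```

```text
the job is handed in; nothing more can be done
None
```

The job is done and handed in: the red plug is in the yellow tray, both cartridges on the table are pressed flush, and the timer went to about 33 minutes and back to the green 10-minute mark; I viewed 16 pictures, two over the limit of 14, and the first press hit the bay rim at about 64 N before I shifted 2 mm and it went in.

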